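Load a scraper blade into the sharpening holder

ROBOT

A 7-joint arm with a two-finger parallel gripper is mounted at the origin on the work surface. World frame = base frame: x ahead of the robot, y to its left, z up, the work surface at z = 0. Lengths are in mm, angles in rad, forces in N, time in s.
With the tool pointing down it reaches from about 400 to 875 mm from the base axis. Payload 4.4 kg.
Tool frame: the origin (TCP) lies at the very end of the fingers, on their centre line; the grasp point (between the pads) lies 19 mm behind it; z points along the fingers, y is the direction in which the jaws open and shut (so a half turn about z gives the same grasp; the last joint's range is limited). The gripper opens to 85 mm and grips with 20 to 120 N. Pads are 22 mm wide; open, the fingers measure 114 mm over their backs; the gripper's body (76 mm by 85 mm) begins 54 mm behind the grasp point. The pads swing forward as they close: fully open they stand 13 mm farther back than shut.
Start: joints at [-1.17, 0.628, 0.038, 1.517, -0.027, 0.996, -0.02], TCP at [292.5, 580.484, 231.313] pointing down, gripper open.
Joint ranges: [-3.06, 3.06], [-0.37, 2.12], [-1.25, 1.32], [0.18, 2.47], [-1.1, 4.24], [0.23, 1.98], [-2.94, 2.94]. Speed limits (rad/s): [2.57, 2.57, 3.14, 3.14, 3.14, 3.14, 3.14].

INTERFACE

Orientations are given as [roll, pitch, yaw] about the fixed x, y, z axes, in that order (R = Rz(yaw) Ry(pitch) Rx(roll)).
In Python, from cell import ctrl, eyes gives the robot as it stands.
- The arm moves only by the tool move_arm, never from a script. Its argument "increments" is a list of rows, each a list of 6 numbers: the shift along the tool's x, y, z in cm, then the turn, a rotation vector about the tool's x, y, z in degrees. In form: [[x, y, z, wx, wy, wz], ...]. A call has 1 to 20 rows; each row is the pose to reach, as a shift and turn from the pose commanded when the call began, along the tool's axes at that moment; what a row does not reach only later rows make up. A row lasts 1/10 s, in which the tool goes at most 50 mm and 8.59 degrees, less where a joint would pass 70% of its speed; a pose out of reach is approached as far as the arm can. A call with a gripper value outside its range is refused whole. "grip" is the opening, from -1 (shut) to 1 (fully open), set as the call begins (left out, the last holds). The fingers move at their own pace and stop on an object; the grip force is fixed at half the most. Time passes only in rows, so rows that repeat a pose let the fingers close. It gives the time, the measured TCP pose, the force and the opening at its end, in the units of the state.
- ctrl.read_state(): the state, without advancing time (a new reading comes with each control period).
- eyes.get_image(name): name is "scene" or "side" or "wrist"; returns the picture (400x640x3 uint8, red, green, blue); there is no depth.
- eyes.calibration(name): a dict with "fx", "fy", "cx", "cy" (pixels), "pose" (4x4, takes a point from camera to world coordinates); the wrist camera has in their place "tool_from_camera" (4x4, takes a point from camera to tool coordinates, whose origin is the TCP and whose axes are the flange's). Camera axes: x right, y up, looking along -z (the intrinsics and any distortion apply to the point x, -y, -z); pixel columns grow to the right and rows downward; lengths in mm; the calibration is good to about 2 mm. A picture is of the moment at which its call begins: read the wrist's pose just before it. calibration takes no time and is no camera call.
- ctrl.finish_job(): hands the job in, once; it reports no verdict.
The state is a dict: "clock": time; "qpos": joint angles; "qd": joint speeds; "tau": joint torques, N m; "eef_pos": TCP position; "tool_rot": TCP orientation; "force": force on the tool from outside, world axes, zero at the start; "torque": the same for the moment, N m; "width": finger opening in mm.
Only numpy, scipy, OpenCV 4.12 (cv2) and the standard library are available. Lean on these libraries where they do the work, as an engineer would, in place of code of your own. Each camera call takes 0.05 s, during which the arm holds its last target. There are 200 camera calls.

TASK

Put the flat scraper blade into the green sharpening holder, ground end forward: lay it flat on the bed, find the locating pin with its notch by gentle sliding and push the blade fully home, flush along the fence. Then throw the red clamp handle all the way down so that the blade is clamped there. Never force the blade against the pin or the fence (a light hand, well under 15 N), and leave the other things on the bench where they are.

Things in the scene. Friction and masses are not known exactly. Their poses are not given: they have to be found in the camera images.
- blade: Flat steel scraper blade lying on the bench, right way up, 130 (x) x 36 (y) x 6 mm, about 0.2 kg. Origin: centre of its underside. +x points to the bright ground bevel (the last 9 mm thin down to 2 mm), -x to the dark heel. One U notch is cut through its -y long edge, see notch.
- notch (a point): On the blade's underside, middle of the notch's mouth, at (-28, -18, 0) mm of the blade, axes as the blade's. The notch is 8 mm wide (x), 9.5 mm deep (towards +y), square-cornered.
- blade_grip (a point): Point at (34, 0, 3) mm of the blade, half-way up its thickness, axes as the blade's. A grip across the width (36 mm) here keeps the fingers clear of fence, bed and clamp when the blade is in the holder.
- holder: Green holder, fixed to the bench. Origin on the bench under the bed; x runs along the bed to the end where the bevel goes, +y is the open side the blade comes from. Base plate 12 mm thick, x -87 to 63, y -132 to 40 mm. It carries bed, fence, pin and clamp.
- fence: Dark steel fence behind the bed, fixed to the holder, carrying the locating pin. Axes as the holder's; origin at the foot of its face, mid-length, at (-35, -18, 12) mm of the holder. Its face is the plane y = 0, 62 mm long (holder x -66 to -4, none ahead of that), its top 12 mm above the bed (z = 44 mm of the holder); 10 mm thick.
- seat (a point): On the holder's flat bed top, at (0, 0, 32) mm of the holder, same axes. Bed: heel part x -66 to -2, y -18 to 18 mm, and a narrow tongue x -2 to 48, y -4 to 16. A blade that is home has its origin at y = 0, z = 0 here, x axes parallel, x from -15 to 15 mm as the pin is set.
- pin_mid (a point): Fixed point of the bed top at (-28, -13, 32) mm of the holder: the middle of the locating pin's range. The brass pin, 6 mm thick, 12 mm tall (6 above a laid blade), is locked by hand up to 14 mm either way along x of here; its setting is not measured: find it by feel or sight. Away from the notch the blade's edge stops on it 8 mm short of the fence.
- clamp_axis (a point): Hinge of the clamp arm at (-46, -50, 54) mm of the holder, axis along the holder's x. The arm is 50 mm long, 12 mm wide; open it stands up to about z = 110 mm above the bench. It comes down over the fence, its sprung rubber foot landing on the blade at holder (-46, -2) mm when the handle is at 1.37 rad, pressing with about 6 N at the end.
- handle_axis (a point): Hinge of the red clamp handle, at (-46, -68, 58) mm of the holder, axis along the holder's x, fixed to the holder.
- clamp_handle (a joint): Angle of the red handle: 0 = open, standing up 7 degrees off vertical towards the holder's -y; it grows as the top goes over to -y and down; 1.45 rad = level, clamped, end stop. A stiff hinge: it stays where left and takes about 4 N near its end to turn, 7 N over the last degrees. The clamp arm comes down in step with it.
- handle_end (a point): Point in the middle of the red handle's thickness near its outer end, 80 mm from the handle's hinge. The red grip is a bar 16 mm wide (along the holder's x), 12 mm thick, from 30 to 92 mm from the hinge.
- hammer: Hammer with wooden handle, 230 mm long, lying on the bench. Leave it alone.
- bench_block: Steel bench block 64 x 64 x 18 mm. Leave it alone.
- jar: White jar with yellow lid, 60 mm across, 75 mm high. Leave it alone.
- tin: Round blue tin, 68 mm across, 22 mm high. Leave it alone.
- stone: Whetstone on a wooden base, 150 x 52 x 30 mm. Leave it alone.
- file: File with wooden handle, 240 mm long, 20 mm high. Leave it alone.
- square: Small brass and steel try square, about 100 x 70 mm, 12 mm high. Leave it alone.
Things that resemble listed ones, but are neither listed nor needed, are in the scene too. Leave any purple look-alike of the holder alone.

How it is judged:
By the outcome, as a careful person would: the job done as asked, in the order asked, and still so for the second after the job is handed in, with the robot touching nothing.
It also fails if it takes over 72 s, if anything falls off the work surface, if the arm or the gripper's body presses on something with over 40 N, if the wrist force passes 120 N, or if a joint passes its speed limit or range.

## Working session

There is one attempt and no reset: what is moved stays moved. The work goes in short steps, Python scripts to look and compute and a tool call to move; the robot and the scene stay as the last step left them, time stands still between calls to the robot, and variables do not carry over. Pictures are saved under pics/ and viewed, about 8 in all and at most 12, crops included, and the job is handed in when it is done.

Besides the shell and the picture viewer there is one more tool, called after "Emit:" by a JSON object that holds its "name" and its "arguments". move_arm: Moves the arm, as the interface text tells. Its arguments: {"type":"object","properties":{"increments":{"type":"array","items":{"type":"array","items":{"type":"number"}}},"grip":{"type":"number"}},"required":["increments"]}

```bash
mkdir -p pics; ls; cat > h.py <<'E'
import numpy as np, cv2
from cell import ctrl, eyes
from scipy.spatial.transform import Rotation as R
def pose(s):
    T=np.eye(4); T[:3,:3]=R.from_euler('xyz',s['tool_rot']).as_matrix(); T[:3,3]=s['eef_pos']; return T
def cam(name,s=None):
    c=eyes.calibration(name)
    P=np.array(c['pose']) if 'pose' in c else pose(s)@np.array(c['tool_from_camera'])
    return c,P
def ray(c,P,uv,z):
    K=np.array([[c['fx'],0,c['cx']],[0,c['fy'],c['cy']],[0,0,1.]])
    d=np.array(c.get('dist',c.get('distortion',np.zeros(5))),float)
    p=cv2.undistortPoints(np.array([[uv]],float),K,d)[0,0]
    v=P[:3,:3]@np.array([p[0],-p[1],-1]); o=P[:3,3]
    return o+v*(z-o[2])/v[2]
def proj(c,P,X):
    K=np.array([[c['fx'],0,c['cx']],[0,c['fy'],c['cy']],[0,0,1.]])
    d=np.array(c.get('dist',c.get('distortion',np.zeros(5))),float)
    q=P[:3,:3].T@(np.array(X,float)-P[:3,3]); q=np.array([q[0],-q[1],-q[2]])
    return cv2.projectPoints(q[None],np.zeros(3),np.zeros(3),K,d)[0][0,0]
def snap(name,f):
    s=ctrl.read_state(); im=np.array(eyes.get_image(name)); np.save(f'pics/{f}.npy',im)
    np.save(f'pics/{f}_s.npy',np.array([*s['eef_pos'],*s['tool_rot']]))
    cv2.imwrite(f'pics/{f}.png',im[:,:,::-1]); return im,s
E
python3 - <<'E'
from h import *
for n in('scene','side','wrist'):
    im,s=snap(n,n+'0'); print(n,eyes.calibration(n))
print(s)
a=cv2.imread('pics/scene0.png');b=cv2.imread('pics/side0.png')
E
```

```text
pics
scene {'fx': 411.72080673470595, 'fy': 411.72080673470595, 'cx': 320.31896638044014, 'cy': 201.77262015871528, 'pose': array([[-6.70182057e-01, -4.83537233e-01,  5.63069938e-01,
         1.13386013e+03],
       [ 7.41899578e-01, -4.14978942e-01,  5.26666397e-01,
         6.66812065e+02],
       [-2.10006450e-02,  7.70703719e-01,  6.36847510e-01,
         8.47256980e+02],
       [ 0.00000000e+00,  0.00000000e+00,  0.00000000e+00,
         1.00000000e+00]])}
side {'fx': 505.51945851725674, 'fy': 505.51945851725674, 'cx': 316.4077656276037, 'cy': 201.57359187316294, 'pose': array([[ 9.65329032e-01,  1.43633778e-01, -2.17966048e-01,
         2.00158460e+02],
       [-2.60958009e-01,  5.51435151e-01, -7.92351053e-01,
        -1.02175353e+03],
       [ 6.38576534e-03,  8.21759461e-01,  5.69798746e-01,
         8.81567679e+02],
       [ 0.00000000e+00,  0.00000000e+00,  0.00000000e+00,
         1.00000000e+00]])}
wrist {'fx': 341.5202852410549, 'fy': 341.5202852410549, 'cx': 320.17388826974184, 'cy': 198.77419982301595, 'tool_from_camera': array([[ 5.76862473e-04,  9.51044587e-01,  3.0
[... 254 characters left out ...]
00000000e+00,
         1.00000000e+00]])}
{'clock': 0.1, 'qpos': array([-1.16981491,  0.6292515 ,  0.03841191,  1.51825966, -0.02700383,
        0.99628016, -0.01998025]), 'qd': array([ 0.0001921 , -0.00272731,  0.00160999, -0.00321375,  0.0003674 ,
        0.0017721 , -0.00128527]), 'tau': array([ 2.43707087e-03, -5.64547849e+01,  1.23041790e+00, -1.93979502e+01,
        1.13274917e-02,  5.44193317e-03, -2.76936191e-06]), 'eef_pos': array([292.21641427, 579.99663119, 230.48447803]), 'tool_rot': array([-3.13991062e+00, -6.07663154e-06,  2.67485565e+00]), 'force': array([-0.7959106 ,  0.12857781, -0.07523381]), 'torque': array([0.01789919, 0.01759699, 0.02428574]), 'width': 85.52379498409209}
```

View pics/scene0.png

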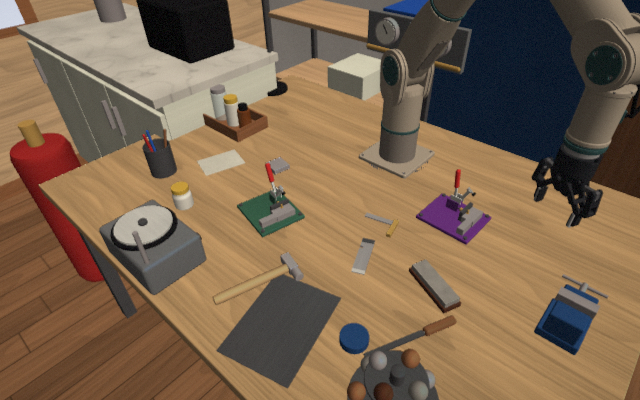

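View pics/side0.png

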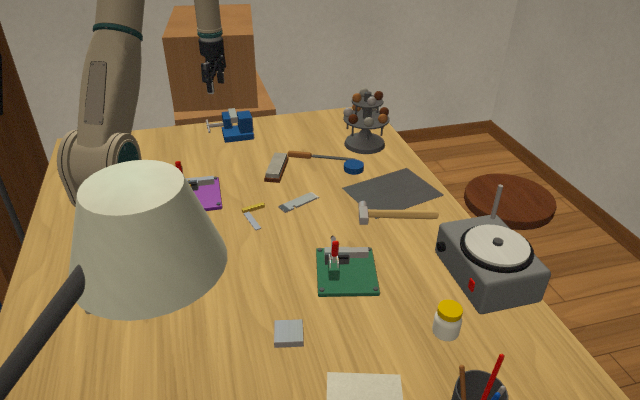

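The scene view shows the blade at about (363,255), the green holder at (270,211) and the purple look-alike at (455,217). In the side view the blade is at (300,202) and the holder at (347,270). I'll measure rough positions and enlarge both.

```bash
python3 - <<'E'
from h import *
out=[]
for n,bl,gr in(('scene',(363,255),(270,211)),('side',(300,202),(347,270))):
    im=np.load(f'pics/{n}0.npy'); c,P=cam(n)
    hsv=cv2.cvtColor(im,cv2.COLOR_RGB2HSV)
    g=cv2.inRange(hsv,(60,80,30),(95,255,255)); N,L,S,C=cv2.connectedComponentsWithStats(g)
    for i in range(1,N):
        if S[i,4]>200: print(n,'green',S[i],C[i])
    k=L==L[gr[1]-0,gr[0]] 
    x,y,w,h=bl[0]-30,bl[1]-25,60,50
    m=cv2.inRange(hsv[y:y+h,x:x+w],(0,0,90),(179,45,255))
    cs,_=cv2.findContours(m,cv2.RETR_EXTERNAL,cv2.CHAIN_APPROX_NONE); q=max(cs,key=cv2.contourArea)+[x,y]
    box=cv2.boxPoints(cv2.minAreaRect(q)); 
    W=np.array([ray(c,P,p,6)[:2] for p in q[:,0].astype(float)])
    r=cv2.minAreaRect(W.astype(np.float32)); print(n,'blade world',r, cv2.boxPoints(r).round().tolist())
    print('holder ctr', ray(c,P,gr,12))
    for (u,v) in(bl,gr):
        out.append(cv2.resize(im[v-40:v+40,u-50:u+50],(400,300),interpolation=cv2.INTER_CUBIC))
cv2.imwrite('pics/crop1.png',np.vstack([np.hstack(out[:2]),np.hstack(out[2:])])[:,:,::-1])
E
```

```text
scene green [238 192  66  45 966] [264.45031056 213.01035197]
scene blade world ((488.98687744140625, 218.1563720703125), (122.12059020996094, 34.554588317871094), 23.700773239135742) [[426.0, 209.0], [440.0, 178.0], [552.0, 227.0], [538.0, 259.0]]
holder ctr [ 530.92749812 -112.66032986   12.        ]
side green [ 93  24  49  16 205] [116.66829268  28.40487805]
side green [118 142  20  21 218] [127.41284404 153.10550459]
side green [ 317  249   62   48 2120] [346.78962264 276.92830189]
side blade world ((482.1822204589844, 210.38946533203125), (127.38477325439453, 39.16072082519531), 24.069549560546875) [[416.0, 202.0], [432.0, 167.0], [548.0, 218.0], [532.0, 254.0]]
holder ctr [ 528.41891227 -125.00846198   12.        ]
```

View pics/crop1.png

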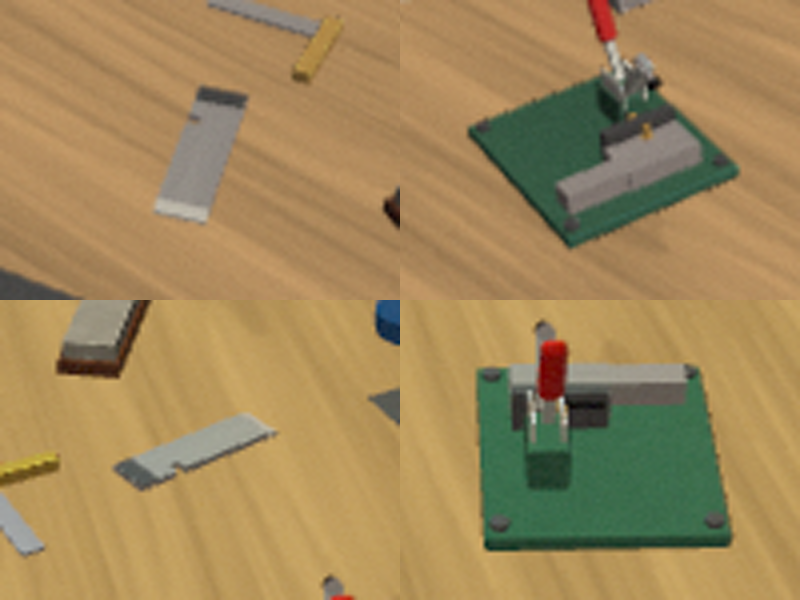

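The blade has its heel towards the robot, its bevel at about (545,243) and its yaw near 24°. The notch is on the -y edge, in the lower part of the side view, so it matches the description. The green holder has a red handle, brass pin and dark fence, and its yaw is about -13°. The purple one is the look-alike. First I'll go over the holder for a closer look.

Emit:
{"name": "move_arm", "arguments": {"increments": [[-52, -47, 3, 0, 0, 165], [-52, -47, 3, 0, 0, 165], [-52, -47, 3, 0, 0, 165], [-52, -47, 3, 0, 0, 165], [-52, -47, 3, 0, 0, 165], [-52, -47, 3, 0, 0, 165], [-52, -47, 3, 0, 0, 165], [-52, -47, 3, 0, 0, 165], [-52, -47, 3, 0, 0, 165], [-52, -47, 3, 0, 0, 165], [-52, -47, 3, 0, 0, 165], [-52, -47, 3, 0, 0, 165], [-52, -47, 3, 0, 0, 165], [-52, -47, 3, 0, 0, 165], [-52, -47, 3, 0, 0, 165], [-52, -47, 3, 0, 0, 165], [-52, -47, 3, 0, 0, 165], [-52, -47, 3, 0, 0, 165], [-52, -47, 3, 0, 0, 165], [-52, -47, 3, 0, 0, 165]]}}

```text
clock: 2.15
eef_pos: [545.2, -73.0, 200.9]
tool_rot: [3.141, 0.001, -0.207]
force: [-0.1, -0.7, 0.1]
width: 85.2
```

```bash
python3 - <<'E'
from h import *
im,s=snap('wrist','w1'); print(s['eef_pos'],s['tool_rot'])
cv2.imwrite('pics/w1c.png',cv2.resize(im[:, 120:520],(800,800))[:600,:,::-1])
E
```

```text
[545.19367821 -73.02570048 200.9074141 ] [ 3.14101468e+00  7.30845656e-04 -2.06557320e-01]
```

View pics/w1c.png

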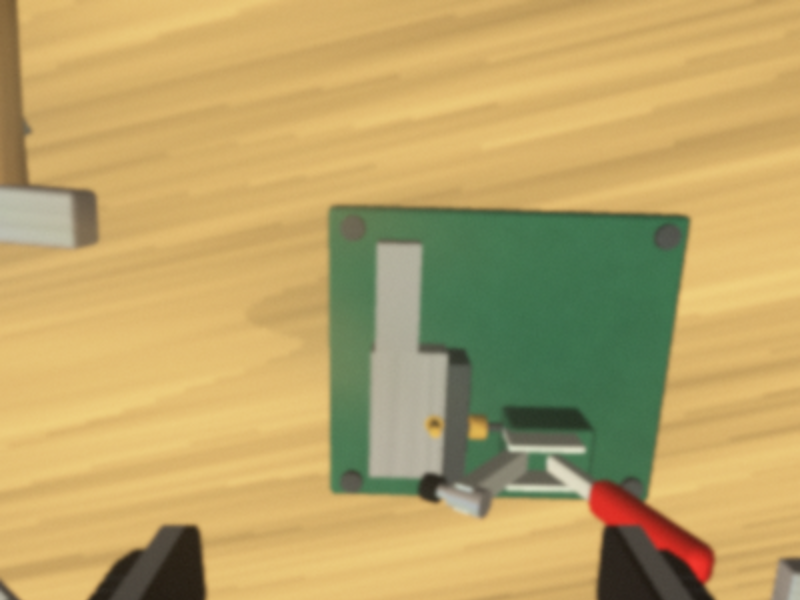

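The wrist view, in enlarged-crop pixels, shows these points:
- Bed heel part: corners (372,350), (448,352) and (369,475).
- Tongue: front corners (377,242) and (423,243).
- Brass pin: (435,426).
- Plate: top corners (331,207), (688,217), (648,497) and (332,490).

The clamp is open. Next I'll fit the holder frame.

```bash
python3 - <<'E'
from h import *
v=np.load('pics/w1_s.npy'); s={'eef_pos':v[:3],'tool_rot':v[3:]}; c,P=cam('wrist',s)
pts=[((377,242),(48,16,32)),((423,243),(48,-4,32)),((372,350),(-2,18,32)),((369,475),(-66,18,32)),
((331,207),(63,40,12)),((688,217),(63,-132,12)),((648,497),(-87,-132,12)),((332,490),(-87,40,12))]
A=[];B=[]
for p,q in pts:
    A.append(q[:2]); B.append(ray(c,P,(p[0]/2+120,p[1]/2),q[2])[:2])
A=np.array(A,float);B=np.array(B)
a=A-A.mean(0);b=B-B.mean(0)
th=np.arctan2((a[:,0]*b[:,1]-a[:,1]*b[:,0]).sum(),(a*b).sum()); Rm=np.array([[np.cos(th),-np.sin(th)],[np.sin(th),np.cos(th)]])
t=B.mean(0)-Rm@A.mean(0); print('holder',t,np.degrees(th)); print((B-(A@Rm.T+t)).round(1).tolist())
# pin in holder coords for several heights
for z in(38,44): print(z,Rm.T@(ray(c,P,(435/2+120,426/2),z)[:2]-t))
im=np.load('pics/w1.npy'); h=cv2.cvtColor(im,cv2.COLOR_RGB2HSV); m=cv2.inRange(h,(12,140,120),(30,255,255))
n,L,S,C=cv2.connectedComponentsWithStats(m)
for i in range(1,n):
    if S[i,4]>8: print(S[i],C[i],[ (Rm.T@(ray(c,P,C[i],z)[:2]-t)).round(1).tolist() for z in(32,44)])
for n in('scene','side'):
    c2,P2=cam(n); print(n,[proj(c2,P2,[*(Rm@np.array(q[:2])+t),q[2]]).round(1).tolist() for q in((63,-132,12),(63,40,12),(48,16,32))])
E
```

```text
holder [547.93553584 -78.14094933] -13.21975602073917
[[-0.8, -0.1], [-0.8, -0.5], [-0.2, -0.6], [0.3, 0.1], [-2.5, -1.5], [-1.7, 3.5], [3.2, 1.3], [2.5, -2.2]]
38 [-36.92544688 -13.11517002]
44 [-34.70878089 -12.72431551]
[334 209   7   9  43] [336.81395349 212.60465116] [[-38.8, -12.8], [-34.3, -12.1]]
[355 209   9  10  79] [358.46835443 213.49367089] [[-39.2, -33.8], [-34.7, -32.2]]
[442 251  36  33  57] [462.31578947 265.38596491] [[-93.0, -143.0], [-86.4, -137.2]]
[414 253   9  11  12] [417.58333333 258.25      ] [[-86.0, -96.5], [-79.7, -92.5]]
[472 285   5   8   9] [474.77777778 288.44444444] [[-119.6, -160.2], [-112.0, -153.7]]
[137 397   4   3  10] [138.5 397.8] [[-276.0, 210.9], [-262.4, 203.0]]
scene [[235.8, 204.0], [261.6, 234.5], [261.4, 222.9]]
side [[379.5, 292.7], [370.8, 246.6], [366.7, 246.7]]
```

Holder origin is about (547.5, -78.4) with yaw -13.2°. The pin sits at about x = -37 in holder axes, within its range of -42 to -14, so the home blade x is about -9. Next I'll go above the blade.

Emit:
{"name": "move_arm", "arguments": {"increments": [[-3, -9.5, 0, 0, 0, -12], [-6, -19, 4, 0, 0, -24], [-8.9, -28.9, 9, 0, 0, -36], [-8.9, -28.9, 9, 0, 0, -36], [-8.9, -28.9, 9, 0, 0, -36], [-8.9, -28.9, 9, 0, 0, -36], [-8.9, -28.9, 9, 0, 0, -36], [-8.9, -28.9, 9, 0, 0, -36], [-8.9, -28.9, 9, 0, 0, -36]]}}

```text
clock: 3.1
eef_pos: [517.5, 226.4, 111.6]
tool_rot: [3.14, -0.0, 0.424]
force: [-0.2, -0.7, -0.4]
width: 85.5
```

```bash
python3 - <<'E'
from h import *
im,s=snap('wrist','w2'); print(s['eef_pos'],s['tool_rot'],s['clock'])
c,P=cam('wrist',s)
print('expected', [proj(c,P,q) for q in((486,215,6),(517,228,6))])
E
```

```text
[517.48807595 226.42775317 111.5944144 ] [ 3.14017133e+00 -1.65582091e-04  4.24006327e-01] 3.1
expected [array([316.51292384, 238.20190051]), array([317.58523905, 197.64177562])]
```

View pics/w2.png

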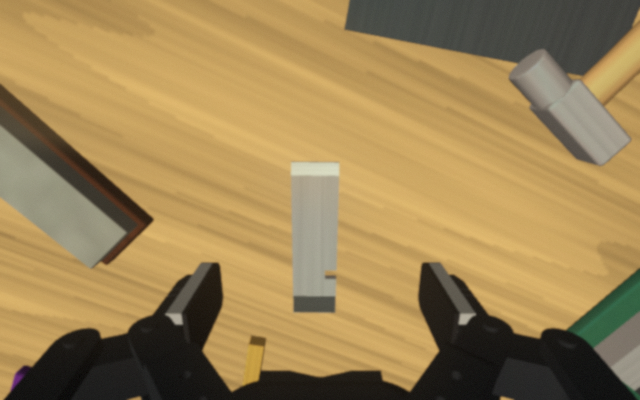

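The blade is centred at about (315,237), with its bevel at rows 163-176, its dark heel at rows 296-311, and its notch at (331,274) on the right (-y) edge.

```bash
python3 - <<'E'
from h import *
v=np.load('pics/w2_s.npy'); s={'eef_pos':v[:3],'tool_rot':v[3:]}; c,P=cam('wrist',s); T=pose(s)
im=np.load('pics/w2.npy'); h=cv2.cvtColor(im,cv2.COLOR_RGB2HSV)
m=cv2.inRange(h,(0,0,40),(179,60,255)); m[:, :285]=0;m[:,346:]=0;m[:150]=0;m[325:]=0
q=max(cv2.findContours(m,cv2.RETR_EXTERNAL,cv2.CHAIN_APPROX_NONE)[0],key=cv2.contourArea)[:,0].astype(float)
W=np.array([ray(c,P,p,5)[:2] for p in q],np.float32)
(cx,cy),wh,an=cv2.minAreaRect(W); print((cx,cy),wh,an)
b=lambda p,z:ray(c,P,p,z)
f=(b((291,163),2)+b((339,163),2))/2; r=(b((293,311),6)+b((335,311),6))/2
yaw=np.degrees(np.arctan2(*(f-r)[[1,0]])); print(f,r,np.linalg.norm((f-r)[:2]),yaw)
n=b((335,274),6); d=(f-r)[:2]/np.linalg.norm((f-r)[:2]); print('notch from centre along', (n[:2]-(f+r)[:2]/2)@d)
g=(f+r)[:2]/2+34*d; print('grip',g,'tool shift',T[:3,:3].T@(np.array([*g,0])-T[:3,3]),'tool yaw',np.degrees(v[5]))
E
```

```text
(481.9260559082031, 215.11590576171875) (129.2287139892578, 35.02935028076172) 23.850645065307617
[539.79813229 240.37322066   2.        ] [423.45722769 189.31047513   6.        ] 127.05357163116383 23.696968687472282
notch from centre along -27.76409931790357
grip [512.76093115 228.50642517] tool shift [ -3.47182717  -3.99802839 111.58827127] tool yaw 24.293773005464587
```

Emit:
{"name": "move_arm", "arguments": {"increments": [[-0.3, -0.4, 3.5, 0, 0, 0.5], [-0.3, -0.4, 7, 0, 0, 0.5], [-0.3, -0.4, 9.5, 0, 0, 0.5], [-0.3, -0.4, 10.5, 0, 0, 0.5], [-0.3, -0.4, 11.0, 0, 0, 0.5], [-0.3, -0.4, 11.0, 0, 0, 0.5], [-0.3, -0.4, 11.0, 0, 0, 0.5]]}}

```text
clock: 3.85
eef_pos: [513.7, 230.0, 2.5]
tool_rot: [3.141, -0.002, 0.414]
force: [-1.0, -0.7, 0.0]
width: 84.6
```

Emit:
{"name": "move_arm", "arguments": {"increments": [[0, 0, 0, 0, 0, 0], [0, 0, 0, 0, 0, 0], [0, 0, 0, 0, 0, 0], [0, 0, 0, 0, 0, 0], [0, 0, 0, 0, 0, 0], [0, 0, 0, 0, 0, 0], [0, 0, 0, 0, 0, 0], [0, 0, 0, 0, 0, 0]], "grip": -1}}

```text
clock: 4.65
eef_pos: [513.0, 230.4, 2.1]
tool_rot: [-3.141, -0.001, 0.415]
force: [-1.0, -0.2, 6.5]
width: 33.2
```

Emit:
{"name": "move_arm", "arguments": {"increments": [[0, 0, -1, 0, 0, 0], [0, 0, -4, 0, 0, 0], [0, 0, -8, 0, 0, 0], [0, 0, -10, 0, 0, 0], [0, 0, -10, 0, 0, 0], [0, 0, -10, 0, 0, 0], [0, 0, -10, 0, 0, 0]]}}

```text
clock: 5.35
eef_pos: [511.4, 230.2, 100.0]
tool_rot: [-3.141, 0.003, 0.415]
force: [0.2, 1.0, -2.1]
width: 33.2
```

```bash
python3 - <<'E'
from h import *
im,s=snap('wrist','w3'); print(s['eef_pos'],s['tool_rot'],s['force'],s['width'])
im2,_=snap('side','s3'); 
c,P=cam('side'); u,v=proj(c,P,s['eef_pos']).astype(int); print(u,v)
cv2.imwrite('pics/c3.png',np.hstack([im[100:400,180:480],cv2.resize(im2[v-50:v+50,u-50:u+50],(300,300))])[:,:,::-1])
E
```

```text
[511.41177017 230.15071312 100.01095885] [-3.14130726e+00  2.69211037e-03  4.14896140e-01] [ 0.21603668  0.97943213 -2.14170825] 33.164109046136005
305 170
```

View pics/c3.png

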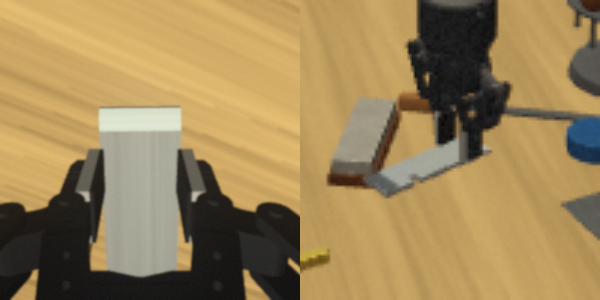

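The blade is held (width 33 mm, -2.1 N) with its bevel towards the camera. I'll carry it over the bed, 12 mm out on the open side.

Emit:
{"name": "move_arm", "arguments": {"increments": [[-1, 5, 0, 0, 0, 6.2], [-2.1, 10, 0, 0, 0, 12.4], [-3.2, 15, 0, 0, 0, 18.6], [-4.2, 20, 0, 0, 0, 24.8], [-5.3, 25, 1.5, 0, 0, 31], [-6, 28.5, 2.5, 0, 0, 35], [-6.3, 30.3, 3, 0, 0, 37], [-6.3, 30.3, 3, 0, 0, 37], [-6.3, 30.3, 3, 0, 0, 37], [-6.3, 30.3, 3, 0, 0, 37]]}}

```text
clock: 6.45
eef_pos: [576.7, -70.6, 70.8]
tool_rot: [-3.14, 0.002, -0.229]
force: [1.0, -0.2, -2.3]
width: 33.1
```

```bash
cat >> h.py <<'E'
TH=np.radians(-13.2); O=np.array([547.5,-78.4,0.]); RH=R.from_euler('z',TH).as_matrix()
def hold(s):  # TCP in holder axes, yaw error deg, force in holder axes
    p=RH.T@(np.array(s['eef_pos'])-O); rot=s['tool_rot']
    return p.round(1), np.degrees(np.array(rot)-[0,0,TH]).round(2), (RH.T@np.array(s['force'])).round(1), (RH.T@np.array(s['torque'])).round(2)
E
python3 - <<'E'
from h import *
im,s=snap('wrist','w4'); print(hold(s),s['width'],s['clock'])
im2,_=snap('scene','s4'); 
c,P=cam('scene'); u,v=proj(c,P,s['eef_pos']).astype(int)
cv2.imwrite('pics/c4.png',np.hstack([cv2.resize(im[60:260,220:420],(400,400)),cv2.resize(im2[v-40:v+40,u-40:u+40],(400,400))])[:,:,::-1])
E
```

```text
(array([26.6, 14.3, 70.8]), array([-1.7993e+02,  9.0000e-02,  8.0000e-02]), array([ 1. ,  0. , -2.3]), array([ 0.04, -0.09, -0.04])) 33.09359242629946 6.45
```

View pics/c4.png

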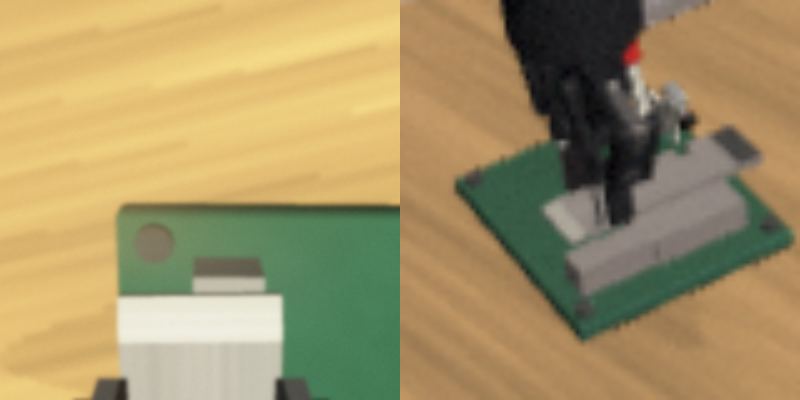

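The blade is level over the bed. Its bevel edge is at row 208, columns 279-361, and the tongue end is visible ahead at row 198, columns 316-352. I'll check the registration and then descend.

```bash
python3 - <<'E'
from h import *
v=np.load('pics/w4_s.npy'); s={'eef_pos':v[:3],'tool_rot':v[3:]}; c,P=cam('wrist',s); T=pose(s)
for uv in((316,198),(352.5,198)): print('tongue corner holder',(RH.T@(ray(c,P,uv,32)-O)).round(1),'exp 48,16/-4')
for uv in((279,208),(361,208)): print('bevel tip holder',(RH.T@(ray(c,P,uv,70.8)-O)).round(1))
E
```

```text
tongue corner holder [48.  16.8 32. ] exp 48,16/-4
tongue corner holder [48.  -3.4 32. ] exp 48,16/-4
bevel tip holder [55.9 32.5 70.8]
bevel tip holder [55.9 -3.4 70.8]
```

Emit:
{"name": "move_arm", "arguments": {"increments": [[0, 0, 1, 0, 0, 0], [0, 0, 2, 0, 0, 0], [0, 0, 2.7, 0, 0, 0], [0, 0, 3.0, 0, 0, 0], [0, 0, 3.1, 0, 0, 0], [0, 0, 3.1, 0, 0, 0], [0, 0, 3.1, 0, 0, 0]]}}

```text
clock: 7.25
eef_pos: [577.3, -72.6, 40.5]
tool_rot: [3.142, -0.0, -0.231]
force: [-0.1, -1.0, -2.5]
width: 33.3
```

Emit:
{"name": "move_arm", "arguments": {"increments": [[0, 0, 0.2, 0, 0, 0], [0, 0, 0.4, 0, 0, 0], [0, 0, 0.5, 0, 0, 0], [0, 0, 0.5, 0, 0, 0]]}}

```text
clock: 7.65
eef_pos: [577.0, -72.4, 35.2]
tool_rot: [-3.142, 0.0, -0.231]
force: [0.5, 0.8, -2.1]
width: 32.8
```

Emit:
{"name": "move_arm", "arguments": {"increments": [[0, 0, 0.05, 0, 0, 0], [0, 0, 0.1, 0, 0, 0], [0, 0, 0.1, 0, 0, 0]]}}

```text
clock: 7.95
eef_pos: [577.1, -72.5, 34.3]
tool_rot: [-3.142, 0.0, -0.231]
force: [0.3, -0.4, -1.6]
width: 33.4
```

```bash
python3 -c "
from h import *
print(hold(ctrl.read_state()))"
```

```text
(array([27.4, 12.5, 34.3]), array([-1.8e+02,  0.0e+00, -4.0e-02]), array([ 0.4, -0.3, -1.6]), array([-0.01,  0.04, -0.05]))
```

Emit:
{"name": "move_arm", "arguments": {"increments": [[0, 0, 0.05, 0, 0, 0], [0, 0, 0.05, 0, 0, 0]]}}

```text
clock: 8.15
eef_pos: [577.1, -72.5, 34.1]
tool_rot: [-3.141, -0.0, -0.231]
force: [-1.2, 1.2, 3.9]
width: 33.3
```

Emit:
{"name": "move_arm", "arguments": {"increments": [[0, 0, 0.05, 0, 0, 0], [0, 0, 0.05, 0, 0, 0]]}}

```text
clock: 8.35
eef_pos: [577.1, -72.4, 34.1]
tool_rot: [-3.141, -0.0, -0.231]
force: [-2.0, 0.3, 7.4]
width: 33.3
```

Emit:
{"name": "move_arm", "arguments": {"increments": [[0, 0, 0.05, 0, 0, 0], [0, 0, 0.05, 0, 0, 0]]}}

```text
clock: 8.55
eef_pos: [577.1, -72.5, 34.1]
tool_rot: [-3.141, -0.0, -0.231]
force: [-3.1, 0.6, 11.7]
width: 33.3
```

Contact came at z = 34.1, as predicted. I'll ease off to a light load and slide towards the fence.

Emit:
{"name": "move_arm", "arguments": {"increments": [[0, 0, -0.1, 0, 0, 0], [0, 0.1, -0.1, 0, 0, 0], [0, 0.2, -0.1, 0, 0, 0], [0, 0.3, -0.1, 0, 0, 0], [0, 0.3, -0.1, 0, 0, 0]]}}

```text
clock: 9.05
eef_pos: [577.0, -74.4, 34.1]
tool_rot: [-3.14, -0.001, -0.231]
force: [0.5, 3.1, 5.2]
width: 32.9
```

```bash
python3 -c "
from h import *
print(hold(ctrl.read_state()))"
```

```text
(array([27.8, 10.6, 34.1]), array([-1.7989e+02, -3.0000e-02, -2.0000e-02]), array([-0.2,  3.2,  5.2]), array([ 0.66,  0.16, -0.14]))
```

Emit:
{"name": "move_arm", "arguments": {"increments": [[0, 0.05, 0, 0, 0, 0], [0, 0.1, 0, 0, 0, 0], [0, 0.1, 0, 0, 0, 0]]}}

```text
clock: 9.35
eef_pos: [576.9, -75.4, 34.1]
tool_rot: [-3.14, -0.001, -0.231]
force: [-0.0, 3.7, 5.1]
width: 33.4
```

Emit:
{"name": "move_arm", "arguments": {"increments": [[0, 0.05, 0, 0, 0, 0], [0, 0.1, 0, 0, 0, 0], [0, 0.1, 0, 0, 0, 0]]}}

```text
clock: 9.65
eef_pos: [576.8, -76.3, 34.1]
tool_rot: [-3.14, -0.001, -0.231]
force: [0.1, 3.8, 4.3]
width: 32.8
```

```bash
python3 -c "
from h import *
print(hold(ctrl.read_state()))"
```

```text
(array([28. ,  8.7, 34.1]), array([-1.799e+02, -6.000e-02, -2.000e-02]), array([-0.8,  3.7,  4.3]), array([ 0.74,  0.14, -0.15]))
```

Emit:
{"name": "move_arm", "arguments": {"increments": [[0, 0.05, -0.03, 0, 0, 0], [0, 0.1, -0.03, 0, 0, 0], [0, 0.1, -0.03, 0, 0, 0]]}}

```text
clock: 9.95
eef_pos: [576.2, -77.5, 34.1]
tool_rot: [-3.14, -0.0, -0.231]
force: [1.1, 5.0, 3.9]
width: 33.0
```

Emit:
{"name": "move_arm", "arguments": {"increments": [[0, 0.05, 0, 0, 0, 0], [0, 0.1, 0, 0, 0, 0], [0, 0.1, 0, 0, 0, 0]]}}

```text
clock: 10.25
eef_pos: [575.2, -78.8, 34.1]
tool_rot: [-3.141, 0.001, -0.231]
force: [-0.8, 3.8, 5.4]
width: 33.2
```

```bash
python3 -c "
from h import *
print(hold(ctrl.read_state()))"
```

```text
(array([27.1,  6. , 34.1]), array([-1.7995e+02,  4.0000e-02, -4.0000e-02]), array([-1.6,  3.5,  5.4]), array([ 0.94,  0.22, -0.22]))
```

The tool has passed y = 8, and x shifted by itself by about -0.9 mm, so the notch seems to be catching the pin. I'll continue gently.

Emit:
{"name": "move_arm", "arguments": {"increments": [[0, 0.05, 0, 0, 0, 0], [0, 0.1, 0, 0, 0, 0], [0, 0.1, 0, 0, 0, 0]]}}

```text
clock: 10.55
eef_pos: [574.8, -80.2, 34.1]
tool_rot: [-3.141, 0.001, -0.231]
force: [-0.5, 4.6, 5.3]
width: 32.8
```

Emit:
{"name": "move_arm", "arguments": {"increments": [[0, 0.05, 0, 0, 0, 0], [0, 0.1, 0, 0, 0, 0], [0, 0.1, 0, 0, 0, 0]]}}

```text
clock: 10.85
eef_pos: [574.5, -81.2, 34.1]
tool_rot: [-3.141, 0.001, -0.231]
force: [-1.0, 3.4, 4.9]
width: 32.9
```

```bash
python3 -c "
from h import *
print(hold(ctrl.read_state()))"
```

```text
(array([26.9,  3.5, 34.1]), array([-1.7999e+02,  5.0000e-02, -5.0000e-02]), array([-1.8,  3.1,  4.9]), array([ 0.81,  0.23, -0.17]))
```

Emit:
{"name": "move_arm", "arguments": {"increments": [[0, 0.05, 0, 0, 0, 0], [0, 0.1, 0, 0, 0, 0], [0, 0.1, 0, 0, 0, 0]]}}

```text
clock: 11.15
eef_pos: [574.3, -82.1, 34.1]
tool_rot: [-3.141, 0.001, -0.231]
force: [-0.6, 4.7, 4.9]
width: 33.1
```

Emit:
{"name": "move_arm", "arguments": {"increments": [[0, 0.05, 0, 0, 0, 0], [0, 0.1, 0, 0, 0, 0], [0, 0.1, 0, 0, 0, 0]]}}

```text
clock: 11.45
eef_pos: [574.1, -83.0, 34.1]
tool_rot: [-3.141, 0.001, -0.231]
force: [-0.4, 3.8, 5.3]
width: 33.0
```

Emit:
{"name": "move_arm", "arguments": {"increments": [[0, 0.05, 0, 0, 0, 0], [0, 0.05, 0, 0, 0, 0]]}}

```text
clock: 11.65
eef_pos: [574.1, -83.0, 34.1]
tool_rot: [-3.14, 0.001, -0.231]
force: [-1.1, 5.7, 5.8]
width: 33.5
```

```bash
python3 -c "
from h import *
print(hold(ctrl.read_state()))"
```

```text
(array([27. ,  1.6, 34.1]), array([-1.7994e+02,  6.0000e-02, -4.0000e-02]), array([-2.4,  5.3,  5.8]), array([ 1.05,  0.2 , -0.15]))
```

Emit:
{"name": "move_arm", "arguments": {"increments": [[0, 0.04, 0, 0, 0, 0], [0, 0.04, 0, 0, 0, 0]]}}

```text
clock: 11.85
eef_pos: [574.1, -83.1, 34.1]
tool_rot: [-3.14, 0.001, -0.231]
force: [0.3, 4.8, 5.4]
width: 33.4
```

```bash
python3 -c "
from h import *
print(hold(ctrl.read_state()))"
```

```text
(array([27. ,  1.5, 34.1]), array([-1.7991e+02,  6.0000e-02, -3.0000e-02]), array([-0.8,  4.7,  5.4]), array([ 1.14,  0.24, -0.18]))
```

Emit:
{"name": "move_arm", "arguments": {"increments": [[0, 0.04, 0, 0, 0, 0], [0, 0.08, 0, 0, 0, 0], [0, 0.08, 0, 0, 0, 0]]}}

```text
clock: 12.15
eef_pos: [574.1, -83.3, 34.1]
tool_rot: [-3.139, 0.001, -0.231]
force: [0.1, 6.6, 4.8]
width: 33.2
```

```bash
python3 -c "
from h import *
for i in range(3): print(hold(ctrl.read_state()))
for n in('scene','side'): snap(n,n+'5')
s=ctrl.read_state();print(hold(s),s['force'])
ims=[]
for n in('scene','side'):
    im=np.load(f'pics/{n}5.npy');c,P=cam(n);u,v=proj(c,P,RH@np.array([-20,-15,38])+O).astype(int)
    ims.append(cv2.resize(im[v-30:v+30,u-40:u+40],(640,480) if 0 else (400,300),interpolation=cv2.INTER_CUBIC))
cv2.imwrite('pics/c5.png',np.hstack(ims)[:,:,::-1])
"
```

```text
(array([27. ,  1.3, 34.1]), array([-1.7986e+02,  6.0000e-02, -3.0000e-02]), array([-1.4,  6.4,  4.8]), array([ 1.36,  0.17, -0.27]))
(array([27. ,  1.3, 34.1]), array([-1.7986e+02,  6.0000e-02, -3.0000e-02]), array([-1.4,  6.4,  4.8]), array([ 1.36,  0.17, -0.27]))
(array([27. ,  1.3, 34.1]), array([-1.7986e+02,  6.0000e-02, -3.0000e-02]), array([-1.4,  6.4,  4.8]), array([ 1.36,  0.17, -0.27]))
(array([27. ,  1.3, 34.1]), array([-1.7987e+02,  6.0000e-02, -3.0000e-02]), array([-0.9,  6.8,  5.7]), array([ 1.32,  0.17, -0.24])) [0.64178412 6.8540097  5.71960827]
```

View pics/c5.png

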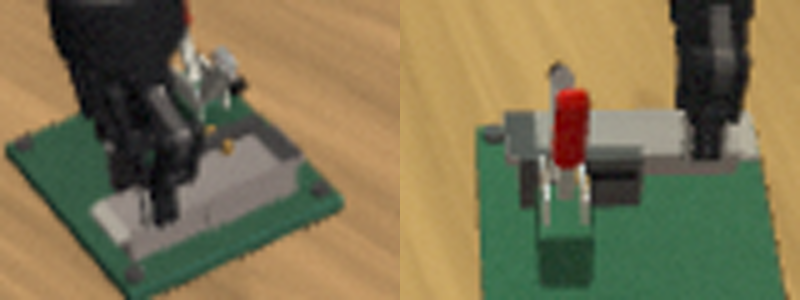

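The pin (brass dot) stands through the blade's notch next to the fence, and the lateral force rises at y ≈ 1.3, so the blade is against the fence. I'll relax the push, open and lift, then look at flushness from above.

Emit:
{"name": "move_arm", "arguments": {"increments": [[0, -0.08, -0.04, 0, 0, 0], [0, -0.08, -0.04, 0, 0, 0]]}}

```text
clock: 12.45
eef_pos: [574.1, -83.4, 34.2]
tool_rot: [-3.141, 0.001, -0.231]
force: [1.0, 4.3, 1.8]
width: 32.6
```

Emit:
{"name": "move_arm", "arguments": {"increments": [[0, 0, 0, 0, 0, 0], [0, 0, 0, 0, 0, 0], [0, 0, 0, 0, 0, 0], [0, 0, 0, 0, 0, 0], [0, 0, 0, 0, 0, 0]], "grip": 0.0}}

```text
clock: 12.95
eef_pos: [574.2, -84.6, 34.4]
tool_rot: [3.141, 0.0, -0.232]
force: [0.4, 0.7, -0.3]
width: 42.6
```

Emit:
{"name": "move_arm", "arguments": {"increments": [[0, 0, -3, 0, 0, 0], [0, 0, -7, 0, 0, 0], [0, 0, -11, 0, 0, 0], [0, 0, -13, 0, 0, 0], [0, 0, -13, 0, 0, 0], [0, 0, -13, 0, 0, 0]]}}

```text
clock: 13.55
eef_pos: [574.2, -83.8, 164.4]
tool_rot: [-3.141, -0.0, -0.231]
force: [0.2, 0.5, -1.4]
width: 42.7
```

```bash
python3 - <<'E'
from h import *
im,s=snap('wrist','w6'); print(hold(s),s['width'],s['clock'])
c,P=cam('wrist',s); u,v=proj(c,P,RH@np.array([-5,0,38])+O).astype(int);print(u,v)
x0=u-100;y0=v-75;print(x0,y0)
cv2.imwrite('pics/c6.png',cv2.resize(im[y0:y0+150,x0:x0+200],(800,600),interpolation=cv2.INTER_CUBIC)[:,:,::-1])
E
```

```text
(array([ 27.2,   0.8, 164.4]), array([-1.7998e+02, -0.0000e+00, -3.0000e-02]), array([ 0.1,  0.5, -1.4]), array([ 0.03,  0.01, -0.02])) 42.693378270901334 13.55
321 226
221 151
```

View pics/c6.png

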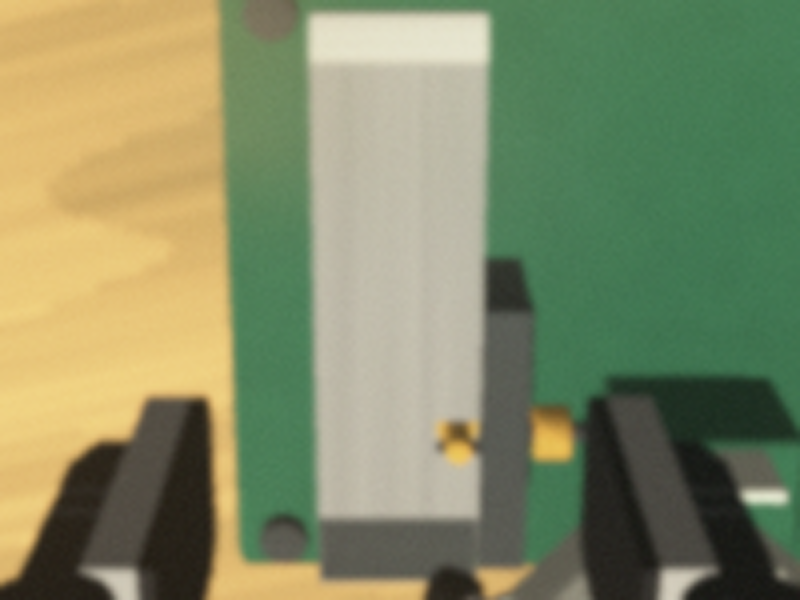

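The blade edge (490,14)-(480,520) runs parallel to the fence face with no visible gap, and the pin is in the notch at (458,440). I pushed from ahead of the fence, though, so I'll nudge the open-side edge lightly opposite the fence with closed fingers to make sure it is flush.

Emit:
{"name": "move_arm", "arguments": {"increments": [[-2.5, -3.5, 0, 0, 0, 0], [-5, -5, 3, 0, 0, 0], [-5, -5, 7, 0, 0, 0], [-5, -5, 10, 0, 0, 0], [-5, -5, 12, 0, 0, 0], [-5, -5, 12.9, 0, 0, 0], [-5, -5, 12.9, 0, 0, 0], [-5, -5, 12.9, 0, 0, 0]], "grip": -1}}

```text
clock: 14.4
eef_pos: [537.2, -24.4, 35.7]
tool_rot: [3.141, -0.0, -0.232]
force: [0.4, -0.1, -0.3]
width: -0.2
```

Emit:
{"name": "move_arm", "arguments": {"increments": [[0, 0.3, 0, 0, 0, 0], [0, 0.6, 0, 0, 0, 0], [0, 0.9, 0, 0, 0, 0], [0, 1.1, 0, 0, 0, 0], [0, 1.2, 0, 0, 0, 0], [0, 1.2, 0, 0, 0, 0]]}}

```text
clock: 15.0
eef_pos: [534.4, -35.8, 35.6]
tool_rot: [-3.142, -0.0, -0.232]
force: [-0.1, 1.0, 0.2]
width: 0.1
```

```bash
python3 -c "
from h import *
s=ctrl.read_state();print(hold(s),s['width'])"
```

```text
(array([-22.5,  38.5,  35.6]), array([-1.7999e+02, -1.0000e-02, -7.0000e-02]), array([-0.3,  0.9,  0.2]), array([ 0.02, -0.02, -0.02])) 0.11998256659641943
```

Emit:
{"name": "move_arm", "arguments": {"increments": [[0, 0.1, 0, 0, 0, 0], [0, 0.2, 0, 0, 0, 0], [0, 0.3, 0, 0, 0, 0], [0, 0.4, 0, 0, 0, 0], [0, 0.4, 0, 0, 0, 0]]}}

```text
clock: 15.5
eef_pos: [533.4, -39.7, 35.5]
tool_rot: [3.141, 0.0, -0.231]
force: [-0.4, -0.5, 1.3]
width: -0.0
```

Emit:
{"name": "move_arm", "arguments": {"increments": [[0, 0.1, 0, 0, 0, 0], [0, 0.15, 0, 0, 0, 0], [0, 0.15, 0, 0, 0, 0]]}}

```text
clock: 15.8
eef_pos: [533.1, -41.1, 35.5]
tool_rot: [3.142, 0.0, -0.231]
force: [-0.8, 0.2, -0.9]
width: 0.1
```

Emit:
{"name": "move_arm", "arguments": {"increments": [[0, 0.1, 0, 0, 0, 0], [0, 0.15, 0, 0, 0, 0], [0, 0.15, 0, 0, 0, 0]]}}

```text
clock: 16.1
eef_pos: [532.7, -42.6, 35.5]
tool_rot: [3.142, 0.0, -0.231]
force: [0.0, -0.6, -0.4]
width: -0.3
```

```bash
python3 -c "
from h import *
s=ctrl.read_state();print(hold(s),s['width'])"
```

```text
(array([-22.6,  31.5,  35.5]), array([ 1.8e+02,  0.0e+00, -6.0e-02]), array([ 0.2, -0.5, -0.4]), array([-0.03,  0.04, -0.03])) -0.26466049520686497
```

Emit:
{"name": "move_arm", "arguments": {"increments": [[0, 0.08, 0, 0, 0, 0], [0, 0.16, 0, 0, 0, 0], [0, 0.2, 0, 0, 0, 0], [0, 0.2, 0, 0, 0, 0]]}}

```text
clock: 16.5
eef_pos: [532.3, -44.5, 35.5]
tool_rot: [3.142, -0.0, -0.231]
force: [0.1, 1.0, 0.8]
width: -0.2
```

Emit:
{"name": "move_arm", "arguments": {"increments": [[0, 0.08, 0, 0, 0, 0], [0, 0.15, 0, 0, 0, 0], [0, 0.15, 0, 0, 0, 0]]}}

```text
clock: 16.8
eef_pos: [531.9, -46.0, 35.5]
tool_rot: [3.142, -0.0, -0.231]
force: [0.3, -0.6, 0.1]
width: 0.1
```

Emit:
{"name": "move_arm", "arguments": {"increments": [[0, 0.08, 0, 0, 0, 0], [0, 0.1, 0, 0, 0, 0], [0, 0.1, 0, 0, 0, 0]]}}

```text
clock: 17.1
eef_pos: [531.7, -46.9, 35.5]
tool_rot: [-3.142, 0.0, -0.231]
force: [0.4, -0.3, -0.2]
width: -0.2
```

```bash
python3 -c "
from h import *
s=ctrl.read_state();print(hold(s),s['width'])"
```

```text
(array([-22.6,  27.1,  35.5]), array([-1.8e+02,  0.0e+00, -5.0e-02]), array([ 0.5, -0.2, -0.2]), array([ 0.06, -0.03, -0.01])) -0.1823398319999071
```

Emit:
{"name": "move_arm", "arguments": {"increments": [[0, 0.07, 0, 0, 0, 0], [0, 0.1, 0, 0, 0, 0], [0, 0.1, 0, 0, 0, 0]]}}

```text
clock: 17.4
eef_pos: [531.5, -47.9, 35.5]
tool_rot: [3.142, 0.0, -0.231]
force: [0.4, 0.5, 0.6]
width: -0.1
```

Emit:
{"name": "move_arm", "arguments": {"increments": [[0, 0.07, 0, 0, 0, 0], [0, 0.1, 0, 0, 0, 0], [0, 0.1, 0, 0, 0, 0]]}}

```text
clock: 17.7
eef_pos: [531.3, -48.4, 35.5]
tool_rot: [-3.141, 0.0, -0.231]
force: [-0.4, 0.4, 0.4]
width: -0.0
```

Emit:
{"name": "move_arm", "arguments": {"increments": [[0, 0.07, 0, 0, 0, 0], [0, 0.1, 0, 0, 0, 0], [0, 0.1, 0, 0, 0, 0]]}}

```text
clock: 18.0
eef_pos: [531.3, -48.6, 35.5]
tool_rot: [-3.14, 0.0, -0.23]
force: [1.6, 4.7, -0.4]
width: -0.4
```

```bash
python3 -c "
from h import *
s=ctrl.read_state();print(hold(s),s['width'])"
```

```text
(array([-22.6,  25.3,  35.5]), array([-1.7991e+02,  1.0000e-02, -0.0000e+00]), array([ 0.4,  4.9, -0.4]), array([ 1.01, -0.15, -0.01])) -0.4471985684562398
```

Contact at 4.9 N with no further travel, so the blade is seated along the fence. I'll back off, rise over the clamp and come down in front of the red handle.

Emit:
{"name": "move_arm", "arguments": {"increments": [[0, -1, 0, 0, 0, 0], [0, -1, -4, 0, 0, 0], [0, -1, -8.5, 0, 0, 0], [0, -1, -13.5, 0, 0, 0], [-1.2, 2, -13.5, 0, 0, 0], [-2.3, 6, -13.5, 0, 0, 0], [-2.3, 7, -13, 0, 0, 0], [-2.3, 7, -11.5, 0, 0, 0], [-2.3, 7, -10.1, 0, 0, 0], [-2.3, 7, -10.1, 0, 0, 0], [-2.3, 7, -10.1, 0, 0, 0]]}}

```text
clock: 19.1
eef_pos: [492.5, -112.3, 136.0]
tool_rot: [3.141, 0.001, -0.231]
force: [0.3, -0.9, 0.2]
width: -0.1
```

```bash
python3 - <<'E'
from h import *
ims=[]
for n in('side','wrist'): snap(n,n+'7')
s=ctrl.read_state(); print(hold(s),s['clock'])
im=np.load('pics/side7.npy');c,P=cam('side');u,v=proj(c,P,RH@np.array([-46,-70,120])+O).astype(int)
ims=[cv2.resize(im[v-45:v+45,u-45:u+45],(400,400)),cv2.resize(np.load('pics/wrist7.npy')[120:400,180:460],(400,400))]
cv2.imwrite('pics/c7.png',np.hstack(ims)[:,:,::-1])
E
```

```text
(array([-45.3, -45.6, 136.7]), array([ 1.7998e+02, -2.0000e-02, -1.0000e-02]), array([-0.2, -1. , -0.3]), array([-0.07,  0.01, -0.01])) 19.2
```

View pics/c7.png

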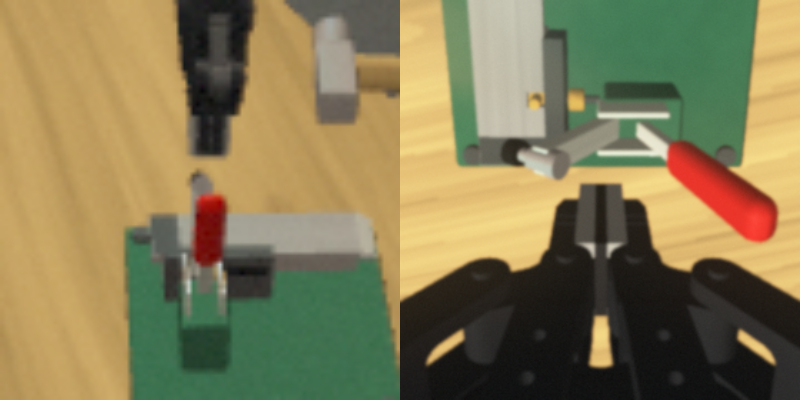

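The fingertips are in front of the red handle, aligned in x. I'll push it over along its arc.

Emit:
{"name": "move_arm", "arguments": {"increments": [[0, 1.0, 0, 0, 0, 0], [0, 1.9, 0, 0, 0, 0], [0, 2.4, 0.05, 0, 0, 0], [0, 2.8, 0.1, 0, 0, 0], [0, 3.2, 0.2, 0, 0, 0], [0, 3.65, 0.33, 0, 0, 0], [0, 4.1, 0.5, 0, 0, 0], [0, 4.55, 0.7, 0, 0, 0], [0, 5.0, 0.9, 0, 0, 0], [0, 5.5, 1.15, 0, 0, 0], [0, 5.9, 1.4, 0, 0, 0], [0, 6.3, 1.7, 0, 0, 0], [0, 6.7, 2.05, 0, 0, 0], [0, 7.1, 2.4, 0, 0, 0]]}}

```text
clock: 20.6
eef_pos: [476.2, -181.6, 112.1]
tool_rot: [-3.141, 0.0, -0.231]
force: [1.4, 4.1, 1.0]
width: -0.1
```

```bash
python3 -c "
from h import *
s=ctrl.read_state();print(hold(s),s['width'])"
```

```text
(array([ -45.8, -116.7,  112.1]), array([-1.7996e+02,  2.0000e-02, -3.0000e-02]), array([0.4, 4.3, 1. ]), array([ 1.03, -0.09, -0.07])) -0.14863024831381813
```

Emit:
{"name": "move_arm", "arguments": {"increments": [[0, 0.35, 0.4, 0, 0, 0], [0, 0.7, 0.8, 0, 0, 0], [0, 1.0, 1.2, 0, 0, 0], [0, 1.25, 1.65, 0, 0, 0], [0, 1.55, 2.25, 0, 0, 0], [0, 1.8, 2.95, 0, 0, 0], [0, 2.0, 3.6, 0, 0, 0], [0, 2.1, 4.0, 0, 0, 0], [0, 2.1, 4.3, 0, 0, 0], [0, 2.1, 4.3, 0, 0, 0]]}}

```text
clock: 21.6
eef_pos: [471.2, -203.1, 69.2]
tool_rot: [3.14, -0.0, -0.232]
force: [0.3, 0.8, -0.3]
width: -0.4
```

```bash
python3 -c "
from h import *
s=ctrl.read_state();print(hold(s),s['width'])"
```

```text
(array([ -45.8, -138.8,   69.2]), array([ 1.7991e+02, -0.0000e+00, -8.0000e-02]), array([ 0.1,  0.9, -0.3]), array([-0.  , -0.04, -0.  ])) -0.43247141622518903
```

Emit:
{"name": "move_arm", "arguments": {"increments": [[0, 0, 0.2, 0, 0, 0], [0, 0, 0.4, 0, 0, 0], [0, 0, 0.4, 0, 0, 0]]}}

```text
clock: 21.9
eef_pos: [471.4, -203.5, 65.7]
tool_rot: [3.139, -0.001, -0.232]
force: [-0.0, -0.8, 3.1]
width: -0.0
```

Emit:
{"name": "move_arm", "arguments": {"increments": [[0, 0, 0.1, 0, 0, 0], [0, 0, 0.2, 0, 0, 0], [0, 0, 0.2, 0, 0, 0]]}}

```text
clock: 22.2
eef_pos: [471.4, -203.6, 64.0]
tool_rot: [3.139, -0.001, -0.232]
force: [-2.8, -1.8, 5.8]
width: -0.0
```

```bash
python3 - <<'E'
from h import *
snap('side','side8')
s=ctrl.read_state(); print(hold(s),s['clock'])
im=np.load('pics/side8.npy');c,P=cam('side');u,v=proj(c,P,RH@np.array([-36,-80,70])+O).astype(int)
cv2.imwrite('pics/c8.png',cv2.resize(im[v-45:v+45,u-45:u+45],(450,450))[:,:,::-1])
E
```

```text
(array([ -45.5, -139.3,   64. ]), array([ 1.7988e+02, -7.0000e-02, -1.0000e-01]), array([-1.5, -3.2,  6. ]), array([-0.5 ,  0.37,  0.02])) 22.25
```

View pics/c8.png

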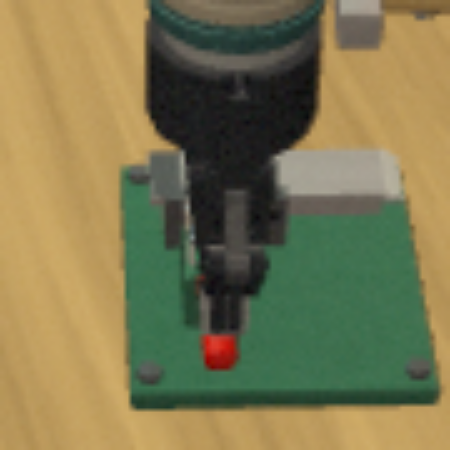

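The handle is nearly level under the fingertips, with its red end at (220,350) in the crop. I'll press on to the end stop, watching the force.

Emit:
{"name": "move_arm", "arguments": {"increments": [[0, 0, 0.1, 0, 0, 0], [0, 0, 0.15, 0, 0, 0], [0, 0, 0.15, 0, 0, 0]]}}

```text
clock: 22.55
eef_pos: [471.5, -203.7, 63.6]
tool_rot: [3.14, -0.002, -0.232]
force: [-3.6, 0.8, 18.4]
width: 0.0
```

Emit:
{"name": "move_arm", "arguments": {"increments": [[0, 0, 0.1, 0, 0, 0], [0, 0, 0.1, 0, 0, 0]]}}

```text
clock: 22.75
eef_pos: [471.5, -203.7, 63.4]
tool_rot: [3.141, -0.003, -0.233]
force: [-5.5, 1.3, 25.9]
width: 0.3
```

Emit:
{"name": "move_arm", "arguments": {"increments": [[0, 0, 0.1, 0, 0, 0], [0, 0, 0.1, 0, 0, 0]]}}

```text
clock: 22.95
eef_pos: [471.5, -203.8, 63.1]
tool_rot: [3.142, -0.003, -0.233]
force: [-7.0, 0.8, 34.5]
width: -0.1
```

The force rises steeply at z ≈ 63.5, which is the end stop. I'll lift straight off and check.

Emit:
{"name": "move_arm", "arguments": {"increments": [[0, 0, -0.5, 0, 0, 0], [0, 0, -4, 0, 0, 0], [0, 0, -8, 0, 0, 0], [6, -1, -12, 0, 0, 0], [9, -4, -14, 0, 0, 0], [9, -6, -14, 0, 0, 0], [9, -6, -14, 0, 0, 0], [9, -6, -14, 0, 0, 0]]}}

```text
clock: 23.75
eef_pos: [573.0, -163.4, 199.5]
tool_rot: [3.141, 0.001, -0.229]
force: [-0.3, -0.8, -0.5]
width: 0.2
```

```bash
python3 - <<'E'
from h import *
im,s=snap('wrist','w9'); im2,_=snap('side','side9'); im3,_=snap('scene','scene9'); print(hold(s),s['clock'])
c,P=cam('wrist',s); u,v=proj(c,P,RH@np.array([-20,-40,38])+O).astype(int); print(u,v)
v0=min(max(v-125,0),150); u0=max(u-125,0)
a=cv2.resize(im[v0:v0+250,u0:u0+250],(500,500)); print(u0,v0)
c,P=cam('side');u,v=proj(c,P,RH@np.array([-36,-80,70])+O).astype(int)
b=cv2.resize(im2[v-45:v+45,u-50:u+50],(300,250))
c,P=cam('scene');u,v=proj(c,P,RH@np.array([-26,-40,50])+O).astype(int)
d=cv2.resize(im3[v-40:v+40,u-48:u+48],(300,250))
cv2.imwrite('pics/c9.png',np.hstack([a,np.vstack([b,d])])[:,:,::-1])
E
```

```text
(array([ 44.2, -76.9, 199.5]), array([1.7999e+02, 4.0000e-02, 8.0000e-02]), array([-0.1, -0.8, -0.5]), array([-0.08,  0.05,  0.03])) 23.75
281 243
156 118
```

View pics/c9.png

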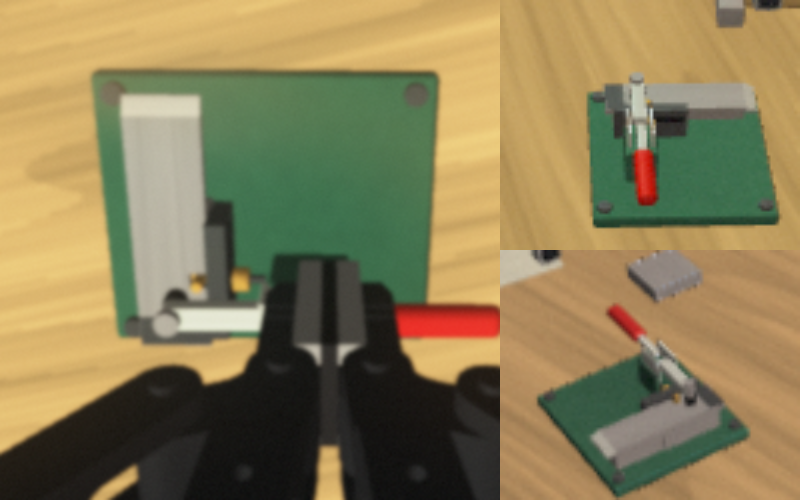

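The handle is level, with its red bar pointing to -y. The clamp foot is on the blade, the pin is in the notch at about (195,280), and the blade edge lies along the fence. The robot is clear, so I'm handing in.

```bash
python3 -c "
from cell import ctrl
print(ctrl.finish_job())"
```

```text
the job is handed in; nothing more can be done
None
```

The blade is clamped in the green holder, bevel forward, with the pin in its notch. I handed the job in at about 24 s of the 72 s allowed.

- **Seating:** I laid the blade on the bed and slid it towards the fence. The notch took the pin at blade x ≈ -9 mm (holder axes). Sideways force peaked at about 7 N. With the blade released, I pressed its open-side edge opposite the fence at about 5 N until it stopped moving.
- **Clamping:** I pushed the red handle down to its end stop. Force there rose to about 35 N down on the handle's end.
- **Last checks:** The last pictures show the handle level, the clamp foot on the blade, the pin in the notch and the robot clear. No gap to the fence is visible, though the pictures resolve only about 1 mm.
- **Disagreements:** My measured y at the fence stop was 1.3 mm instead of 0, within the camera calibration error and any grip offset. The gripper read 33 mm on the 36 mm blade.

I moved nothing else on the bench on purpose, but did not check every item's position afterwards.

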